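Put the burnisher and the bone folder away in their tray

ROBOT

A 6-joint arm with a two-finger parallel gripper is mounted at the origin on a cart in front of the work surface, level with it; the furniture and walls round the work are solid. World frame = base frame: x ahead of the robot, y to its left, z up, the work surface at z = 0. Lengths are in mm, angles in rad, forces in N, time in s.
With the tool pointing down it reaches from about 350 to 975 mm from the base axis. Payload 7.1 kg.
Tool frame: the origin (TCP) lies midway between the tips of the shut fingers; the grasp point (between the pads) lies 19 mm behind it; z points along the fingers, y is the line along which they close (so a half turn about z gives the same grasp; the last joint's range is limited). The gripper opens to 88 mm and grips with 3 to 60 N. Pads are 20 mm wide; open, the fingers measure 115 mm over their backs; the gripper's body (75 mm by 178 mm) begins 61 mm behind the grasp point.
Start: joints at [1.189, 0.423, 1.63, -0, 1.089, -0.019], TCP at [221.776, 584.312, 222.675] pointing down, gripper open.
Joint ranges: [-3, 3], [-0.9, 2.11], [0.09, 2.58], [-1.31, 4.45], [0.11, 2.69], [-2.54, 2.54]. Speed limits (rad/s): [2.39, 2.39, 3.01, 3.14, 3.14, 3.14].

INTERFACE

Orientations are given as a rotation vector (axis times angle).
In Python, from workcell import ctrl gives the robot as it stands. The module is installed in compiled form; this text tells all that it offers.
- The arm moves only by the tool apply_moves, never from a script. Its argument "targets" is a list of rows, each a list of 3 entries, a list of its own where there are three numbers: the opening, from -1 (shut) to 1 (fully open), then the shift along the tool's x, y, z normalised to -1 to 1, where 1 is 5 cm, then the turn, a rotation vector about the tool's x, y, z normalised to -1 to 1, where 1 is 90 degrees. In form: [[jaw, [x, y, z], [wx, wy, wz]], ...]. A call has 1 to 8 rows; each row shifts and turns the commanded pose from where the row before left it, along the tool's axes as they then stand; what a row does not reach is not made up. A row lasts 1/8 s, in which the tool goes at most 62.5 mm and 10.7 degrees, less where a joint would pass 70% of its speed; a pose out of reach is approached as far as the arm can. A call with a number of a shift or a turn outside -1 to 1 is refused whole. A call with a gripper value outside its range is refused whole. The fingers move at their own pace and stop on an object; the grip force is fixed at half the most. Time passes only in rows, so rows that do not move let the fingers close. It gives the time, the measured TCP pose, the force, the opening and the grip force at its end, in the units of the state.
- ctrl.get_obs(): the state, without advancing time (a new reading comes with each control period).
- ctrl.get_image(name): name is "scene" or "side" or "wrist"; returns a dict with "pixels" (480x640x3 uint8, blue, green, red), "camera_matrix" (3x3 intrinsics, pixels), "k1" (the pictures are not rectified: a ray, as slopes to the right and down, at radius r is drawn at 1 + k1 r^2 times it, then the intrinsics apply), "view" (4x4, takes a point from world to camera coordinates); the wrist camera has in their place "hand_eye" (4x4, takes a point from camera to tool coordinates, whose origin is the TCP and whose axes are the flange's). Camera axes: x right, y down, z forward; pixel columns grow to the right and rows downward; lengths in mm; the calibration is good to about 2 mm. A picture is of the moment at which its call begins: read the wrist's pose just before it. There is no depth.
- ctrl.close_job(): hands the job in; it is judged then, once.
Trained networks look in the newest picture that a camera, given by its name, has taken for a name from the list of things; names that differ only in an ending like _2 or _b are one class to them, and where a whole thing is asked for, a point or a joint stands for the part that bears it (a point fixed in the world has none). Each returns a list of dicts, best first, with "score" (0 to 1); they miss things now and then, are a little off and sometimes report something else, mostly with a low value. They report only what shows in the picture. A call takes as long as a camera call.
- ctrl.masks_of(label, camera): "region" (480x640 bool, what is visible of it) and "bbox" ([left, top, right, bottom] in pixels, round what is visible of it).
- ctrl.pinpoint(label, camera): "xy" ([column, row] in pixels: a listed point, or the origin of a listed thing).
The state is a dict: "t": time; "qpos": joint angles; "qvel": joint speeds; "joint_torque": joint torques, N m; "ee_pos": TCP position; "orientation": TCP orientation; "ft_force": force on the tool from outside, world axes, zero at the start; "moment": the same for the moment, N m; "width": finger opening in mm; "grasp_force": force on a finger pad.
Only numpy, scipy, OpenCV 4.12 (cv2) and the standard library are available. Lean on these libraries where they do the work, as an engineer would, in place of code of your own. Each camera call takes 0.05 s, during which the arm holds its last target. There are 200 camera calls.

TASK

First pull the cordless burnisher out of the sprung socket of its leaning charging dock and lay it in its compartment of the wooden tray, plug end and wooden nose each in the part cut for it, flat on the floor. Then lay the bone folder flat in the long straight compartment beside it. Set each down with the gripper rather than dropping it, and leave the tin and the white spool where they are.

Things in the scene. Friction and masses are not known exactly. Their poses are not given: they have to be found in the camera images.
- dock: Fixed grey charging dock on a black base 150 x 84 x 8 mm; origin on the table under it, x the direction in which its 20 mm wide bed rises (35 deg, 0.61 rad), z up. The plugged-in burnisher's origin is 66 mm above this origin. Two 4 mm side guides stand 17 mm off its axis, 24 to 46 mm behind its middle; ahead of them its sides are free for the fingers, also along the pull.
- catch (a joint): Sprung steel catch on the socket block (38 mm wide, 34 high, at the dock's low end): slide, 0 = down, up to 6 mm = raised; rises 2 mm as the plug's rib passes. The plug sits 19 mm deep: pull up along the bed at least 25 mm, with about 8 to 18 N.
- burnisher: Cordless edge burnisher, 160 mm long, 0.16 kg: black body 96 x 30 x 28 mm (long, wide, high), dark wooden nose 17 mm thick, 44 mm long, steel plug behind, 16 x 12 mm, 20 mm long, a rib on its top. Origin on the axis in the middle of the black body (near its centre of mass), x to the nose, z out of its top (grey switch). Starts plugged into the dock, x rising at 35 deg.
- nose_tip (a point): the tip of the burnisher's nose, 92 mm from its origin along its x
- tray: Fixed wooden tray 200 x 126 x 18 mm, floor 4 mm; origin at the centre of its underside, x lengthwise. At y = 34 mm the stepped compartment: 38 mm wide from x = -83 to 47, then a 24 mm wide nose slot to 91. At y = -34 the straight one: 32 mm wide, x = -78 to 62. From x = -36 to 20 a finger scoop runs right across the tray, without walls above the floor.
- burnisher_seat (a point): where the burnisher's origin belongs when it lies in its compartment: 18 mm above the table, on the compartment's centre line, in the middle of the scoop; axes as the tray's (nose to +x)
- folder_seat (a point): the floor of the folder's compartment at its middle, 4 mm above the table; the folder's origin belongs here; axes as the tray's
- folder: White bone folder, a flat bar 126 mm long, 24 mm wide, 9 mm thick, lying flat on the table; origin at the centre of its underside, its long axis is its y, z up. Either end may point either way in the tray.
- tin: bystander: round tin 63 mm across, 22 mm high, origin at the centre of its underside
- spool: bystander: white thread spool about 52 mm across, 20 mm high, lying flat, origin at the centre of its underside

How it is judged (in metres and radians):
On the way, in this order (a step that is already met when the one before it is completed fails the run):
1. the burnisher has been pulled out of the dock's socket, held by the fingers (distance between burnisher and dock above 0.105 m and contact force between the fingers and burnisher above 1 N), for 0.1 s.
2. the burnisher is set down in its compartment, nose in the nose slot, still touched by the fingers within 12 mm of the floor (x of burnisher in the frame of burnisher_seat between -0.01 and 0.01 m and y of burnisher in the frame of burnisher_seat between -0.007 and 0.007 m and x of nose_tip in the frame of burnisher_seat above 0.075 m and z of burnisher in the frame of burnisher_seat between -0.003 and 0.012 m and contact force between the fingers and burnisher above 0.5 N), for 0.05 s.
3. the folder is set down in the straight compartment, still touched by the fingers within 12 mm of the floor (x of folder in the frame of folder_seat between -0.011 and 0.011 m and y of folder in the frame of folder_seat between -0.008 and 0.008 m and angle between the y axis of folder and the x axis of tray, either way round below 0.15 rad and z of folder in the frame of folder_seat between -0.003 and 0.012 m and contact force between the fingers and folder above 0.5 N), for 0.05 s.
At the end, for the whole second after the job is handed in: Both at rest, flat on the tray floor (3 mm, 0.08 rad): the burnisher in the stepped compartment, nose in the narrow slot (10 mm along, 7 mm across), top up; the folder in the straight one (11 mm along, 8 mm across, 0.15 rad), either face up, either end first. Tin and spool within 25 mm (x of burnisher in the frame of burnisher_seat between -0.01 and 0.01 m and y of burnisher in the frame of burnisher_seat between -0.007 and 0.007 m and x of nose_tip in the frame of burnisher_seat above 0.075 m and z of burnisher in the frame of burnisher_seat between -0.003 and 0.003 m and angle between burnisher's own z axis and vertical below 0.08 rad and x of folder in the frame of folder_seat between -0.011 and 0.011 m and y of folder in the frame of folder_seat between -0.008 and 0.008 m and angle between the y axis of folder and the x axis of tray, either way round below 0.15 rad and ((z of folder in the frame of folder_seat between -0.003 and 0.003 m and angle between folder's own z axis and vertical below 0.08 rad) or (z of folder in the frame of folder_seat between 0.006 and 0.012 m and angle between folder's own z axis and vertical above 3.06 rad)) and linear speed of each of burnisher, folder below 0.01 m/s); the robot touches nothing.
It fails at once if the tin or the spool has been pushed more than 25 mm (distance of any of tin, spool from where it was at the start of the episode above 0.025 m).
It also fails if it takes over 58 s, if anything falls off the work surface, if the arm or the gripper's body presses on something with over 40 N, if the wrist force passes 120 N, or if a joint passes its speed limit or range.

## Working session

There is one attempt and no reset: what is moved stays moved. The work goes in short steps, Python scripts to look and compute and a tool call to move; the robot and the scene stay as the last step left them, time stands still between calls to the robot, and variables do not carry over. Pictures are saved under pics/ and viewed, at most 14 in all, crops included, and the job is handed in when it is done.

Besides the shell and the picture viewer there is one more tool, called after ">>>" in YAML: its name, and indented under it one key for each argument. apply_moves: Moves the arm, as the interface text tells. Scaled input: -1 to 1 covers 5 cm each way for a shift and 90 degrees each way for a turn. Its arguments: {"type":"object","properties":{"targets":{"type":"array"}},"required":["targets"]}

```bash
mkdir -p pics
cat > h.py <<'E'
import numpy as np, cv2
from scipy.spatial.transform import Rotation as R
from scipy.optimize import least_squares
from workcell import ctrl
def cam(name):
    o=ctrl.get_obs(); im=ctrl.get_image(name)
    if 'view' in im: V=np.array(im['view'])
    else:
        T=np.eye(4);T[:3,:3]=R.from_rotvec(o['orientation']).as_matrix();T[:3,3]=o['ee_pos']
        V=np.linalg.inv(T@np.array(im['hand_eye']))
    return dict(img=np.array(im['pixels']),K=np.array(im['camera_matrix']),k1=im['k1'],V=V)
def proj(c,P):
    P=np.atleast_2d(P); q=P@c['V'][:3,:3].T+c['V'][:3,3]; s=q[:,:2]/q[:,2:]
    s=s*(1+c['k1']*(s**2).sum(1,keepdims=True)); return s@c['K'][:2,:2].T+c['K'][:2,2]
def ray(c,uv):
    d=np.linalg.solve(c['K'],[uv[0],uv[1],1.])[:2]; s=d.copy()
    for _ in range(20): s=d/(1+c['k1']*(s@s))
    Rm=c['V'][:3,:3]; o=-Rm.T@c['V'][:3,3]; v=Rm.T@np.array([s[0],s[1],1]); return o,v/np.linalg.norm(v)
def onz(c,uv,z):
    o,v=ray(c,uv); return o+v*(z-o[2])/v[2]
def tri(obs):
    A=0;b=0
    for c,uv in obs:
        o,v=ray(c,uv); M=np.eye(3)-np.outer(v,v); A=A+M;b=b+M@o
    p=np.linalg.solve(A,b); return p,[np.linalg.norm(proj(c,p)[0]-uv) for c,uv in obs]
E
cat > a.py <<'E'
from h import *
import sys
C={}
for n in ['scene','side','wrist']:
    C[n]=cam(n); cv2.imwrite(f'pics/{n}0.png',C[n]['img'])
print(ctrl.get_obs())
P={}
for l in ['dock','burnisher','nose_tip','tray','burnisher_seat','folder_seat','folder','tin','spool']:
    for n in C:
        for d in ctrl.pinpoint(l,n)[:2]:
            print(l,n,round(d['score'],2),np.round(d['xy'],1)); 
            if d['score']>.4: P.setdefault(l,{}).setdefault(n,d['xy'])
for l in P:
    if len(P[l])>1:
        p,e=tri([(C[n],np.array(P[l][n])) for n in P[l]]); print(l,list(P[l]),p.round(1),np.round(e,1))
import pickle; pickle.dump((C,P),open('a.pkl','wb'))
cv2.imwrite('pics/both.png',cv2.resize(np.vstack([C['scene']['img'],C['side']['img']]),(400,600)))
E
python3 a.py
```

```text
{'t': 0.15, 'qpos': array([ 1.18904873e+00,  4.23650406e-01,  1.63051107e+00, -1.67916613e-05,
        1.08858313e+00, -1.89875938e-02]), 'qvel': array([-0.00202616, -0.00081357, -0.00161352,  0.00164507,  0.0002878 ,
        0.00145453]), 'joint_torque': array([ 2.46946802e-04, -5.44981456e+01, -2.73920703e+01,  6.44524698e-02,
        2.05193844e-02, -7.01847830e-05]), 'ee_pos': array([221.59804702, 583.9374291 , 222.09089202]), 'orientation': array([-5.66651952e-01, -3.08984755e+00,  1.77780636e-03]), 'ft_force': array([ 0.91846931, -0.25164637, -0.22705952]), 'moment': array([0.05743141, 0.05342837, 0.02577698]), 'grasp_force': 0.0, 'width': 87.75503530884606}
dock scene 0.56 [241.2 271.9]
dock side 0.72 [263.5 232. ]
dock wrist 0.69 [174.5 452.4]
burnisher scene 0.93 [239.8 247.5]
burnisher side 0.89 [262.6 203.2]
burnisher side 0.54 [304.6 285.5]
nose_tip scene 0.65 [271. 208.]
nose_tip side 0.68 [303.2 185.4]
tray scene 0.81 [396.7 333.7]
tray side 0.72 [292.2 373.2]
burnisher_seat scene 0.73 [377.9 319.7]
burnisher_seat side 0.82 [285.4 344.8]
folder_seat scene 0.96 [406.  34
[... 153 characters left out ...]
8 [293.  316.3]
tin scene 0.67 [270.6 208.5]
tin side 0.64 [247.5 291.6]
spool scene 0.7 [317.5 281.6]
spool scene 0.25 [376.8 320.5]
spool side 0.74 [304.  285.5]
dock ['scene', 'side', 'wrist'] [442.7 322.6   1.7] [0.6 0.6 0.5]
burnisher ['scene', 'side'] [446.4 320.4  64.9] [0.2 0.2]
nose_tip ['scene', 'side'] [514.7 294.9 116.6] [1.4 1.6]
tray ['scene', 'side'] [469.9  15.    4.5] [1.5 1.8]
burnisher_seat ['scene', 'side'] [464.1  48.1  25.2] [1.3 1.5]
folder_seat ['scene', 'side', 'wrist'] [ 539.8  106.2 -177.5] [42.5 52.8 54.2]
folder ['scene', 'side'] [668.6 168.2 -11.7] [0.8 1. ]
tin ['scene', 'side'] [412.4 184.6  -3.7] [0.6 0.7]
spool ['scene', 'side'] [502.5 191.3  -5.8] [0.2 0.3]
```

View pics/scene0.png

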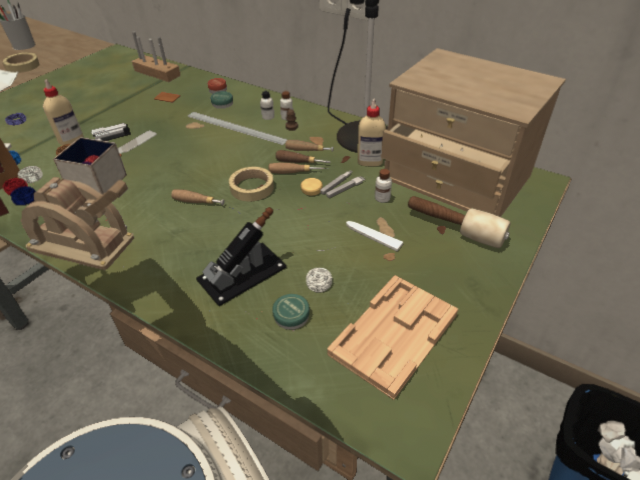

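View pics/side0.png

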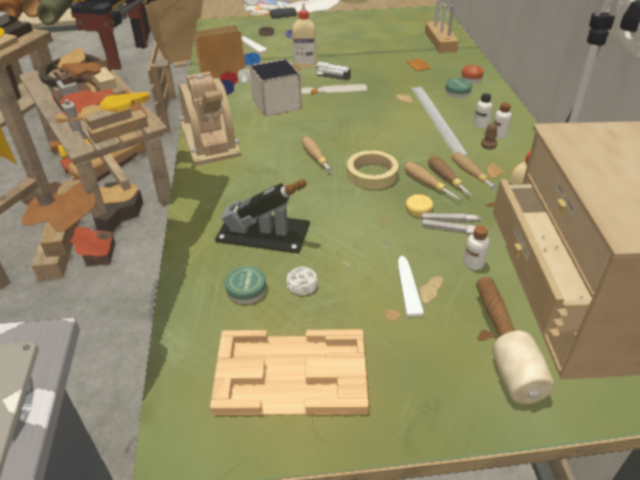

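The scene and side pictures show the burnisher in the dock (240,247 / 262,203). The tray is at (397,334 / 292,373), with the nose slot of the farther compartment toward world +x. The tin and spool sit between the dock and the tray, and the folder is at (371,236 / 410,290).

```bash
cat >> h.py <<'E'
def pose():
    o=ctrl.get_obs(); return np.array(o['ee_pos']),R.from_rotvec(o['orientation'])
def down(yaw): # tool z down, tool -x heading at yaw (x_tool=-heading)
    h=np.array([np.cos(yaw),np.sin(yaw),0]); z=np.array([0,0,-1.]); return R.from_matrix(np.c_[-h,np.cross(z,-h),z])
def go(p,Rt,p0=None,R0=None):
    if p0 is None: p0,R0=pose()
    rv=(R0.inv()*Rt).as_rotvec()/(np.pi/2)
    print('shift first(units, cur frame)',(R0.inv().apply(p-p0)/50).round(3),'| shift in new frame',(Rt.inv().apply(p-p0)/50).round(3),'| turn',rv.round(4),'deg',(rv*90).round(1))
E
python3 - <<'E'
from h import *
im=ctrl.get_image('wrist'); print(np.round(im['hand_eye'],3),np.round(im['camera_matrix'],1),im['k1'])
p0,R0=pose(); H=np.array(im['hand_eye'])
# TCP so that camera centre axis hits (470,160,20) with cam height ~430
o=R0.apply(H[:3,3]); v=R0.apply(H[:3,2]); print(o,v)
for zt in (300,350):
    camz=zt+o[2]; t=(20-camz)/v[2]; tgt=np.array([470,165,20])-v*t-o; print(tgt,camz); go(tgt,R0)
E
```

```text
[[-0.00000e+00 -9.60000e-01 -2.80000e-01  7.73570e+01]
 [ 1.00000e+00 -0.00000e+00  0.00000e+00  8.86000e-01]
 [-1.00000e-03 -2.80000e-01  9.60000e-01 -1.61814e+02]
 [ 0.00000e+00  0.00000e+00  0.00000e+00  1.00000e+00]] [[406.3   0.  317.2]
 [  0.  406.3 234.8]
 [  0.    0.    1. ]] -0.016083744925188274
[-72.00328316  28.29512092 161.8135907 ] [ 0.26227474 -0.09919595 -0.95988131]
[421.28362386 182.36273074 300.        ] 461.81359070005146
shift first(units, cur frame) [-6.583 -6.099 -1.547] | shift in new frame [-6.583 -6.099 -1.547] | turn [0. 0. 0.] deg [0. 0. 0.]
[407.62179205 187.52982526 350.        ] 511.81359070005146
shift first(units, cur frame) [-6.291 -6.1   -2.547] | shift in new frame [-6.291 -6.1   -2.547] | turn [0. 0. 0.] deg [0. 0. 0.]
```

>>> apply_moves:
  targets:
    - [1,[-0.5,-0.47,-0.12],[0,0,0]]
    - [1,[-0.5,-0.47,-0.12],[0,0,0]]
    - [1,[-0.5,-0.47,-0.12],[0,0,0]]
    - [1,[-0.5,-0.47,-0.12],[0,0,0]]
    - [1,[-0.5,-0.47,-0.12],[0,0,0]]
    - [1,[-0.5,-0.47,-0.12],[0,0,0]]
    - [1,[-0.5,-0.47,-0.12],[0,0,0]]
    - [1,[-0.5,-0.47,-0.12],[0,0,0]]

```text
t: 2.55
ee_pos: [342.5, 336.6, 271.1]
orientation: [0.567, 3.09, 0.001]
ft_force: [0.5, 0.1, 0.5]
width: 88.0
grasp_force: 0.0
```

>>> apply_moves:
  targets:
    - [1,[-0.5,-0.47,-0.12],[0,0,0]]
    - [1,[-0.5,-0.47,-0.12],[0,0,0]]
    - [1,[0,0,0],[0,0,0]]

```text
t: 2.92
ee_pos: [372.9, 274.7, 283.2]
orientation: [0.571, 3.088, 0.001]
ft_force: [-0.8, 0.1, 0.9]
width: 87.7
grasp_force: 0.0
```

```bash
cat > b.py <<'E'
from h import *
import sys,pickle
tag=sys.argv[1]
c=cam('wrist'); cv2.imwrite(f'pics/w{tag}.png',c['img'])
o=ctrl.get_obs(); print(o['t'],o['ee_pos'],np.abs(o['qvel']).max())
P={};M={}
for l in ['dock','burnisher','nose_tip','tray','burnisher_seat','folder_seat','folder','tin','spool']:
    for d in ctrl.pinpoint(l,'wrist')[:1]:
        if d['score']>.3: P[l]=np.array(d['xy']); print(l,round(d['score'],2),P[l].round(1))
for l in ['burnisher','tray','folder','dock']:
    for d in ctrl.masks_of(l,'wrist')[:1]: M[l]=d['region']; print(l,'mask',round(d['score'],2),d['bbox'])
pickle.dump((c,P,M),open(f'w{tag}.pkl','wb'))
E
python3 b.py 1
```

```text
2.975 [372.46611443 275.57551178 282.969133  ] 0.029512840617332677
dock 0.77 [377.4 232.7]
nose_tip 0.59 [394.4 350.9]
tray 0.87 [152.2 332.9]
burnisher_seat 0.74 [168.7 330.4]
folder_seat 0.72 [121.5 334.1]
folder 0.72 [315.9 417.4]
tin 0.97 [251.3 244.2]
spool 0.8 [287.7 309.2]
burnisher mask 0.81 [368.8, 191.1, 408.4, 348.0]
tray mask 0.75 [61.9, 245.6, 217.6, 372.4]
folder mask 0.91 [262.7, 414.6, 358.1, 442.1]
dock mask 0.97 [337.9, 163.9, 415.5, 294.2]
```

>>> apply_moves:
  targets:
    - [1,[-0.4,-0.5,0],[0,0,0]]
    - [1,[-0.4,-0.5,0],[0,0,0]]
    - [1,[-0.4,-0.5,0],[0,0,0]]
    - [1,[-0.4,-0.5,0],[0,0,0]]
    - [1,[-0.4,-0.5,0],[0,0,0]]
    - [1,[-0.4,-0.5,0],[0,0,0]]
    - [1,[0,0,0],[0,0,0]]

```text
t: 4.5
ee_pos: [431.5, 91.8, 282.7]
orientation: [0.571, 3.089, -0.0]
ft_force: [0.2, -0.1, 0.3]
width: 88.0
grasp_force: 0.0
```

```bash
python3 b.py 2
cat > tri.py <<'E'
from h import *
import pickle
C,P=pickle.load(open('a.pkl','rb')); V=[(C[n],{l:np.array(P[l][n]) for l in P if n in P[l]}) for n in ('scene','side')]
W=[pickle.load(open(f'w{k}.pkl','rb')) for k in '12']; V+=[(c,p) for c,p,m in W]
for l in ['dock','burnisher','nose_tip','tray','burnisher_seat','folder_seat','folder','tin','spool']:
    ob=[(c,p[l]) for c,p in V if l in p]; p,e=tri(ob); print(l,p.round(1),np.round(e,1))
    ob=[(c,p[l]) for c,p in V[2:] if l in p]
    if len(ob)>1: p,e=tri(ob); print('   wrist only',p.round(1),np.round(e,1))
E
python3 tri.py
```

```text
4.55 [431.18116802  92.62558978 282.68203502] 0.03007098959332478
dock 0.79 [521.4 123.7]
burnisher 0.82 [556.6 128.3]
nose_tip 0.89 [582.2 223.5]
tray 0.8 [271.9 238.7]
burnisher_seat 0.89 [295.1 235.8]
folder 0.78 [435. 339.]
tin 0.93 [390.2 138.3]
spool 0.74 [419.6 215.9]
burnisher mask 0.82 [527.1, 72.2, 594.2, 223.0]
tray mask 0.86 [180.8, 141.3, 345.6, 336.0]
folder mask 0.81 [384.6, 334.7, 430.0, 366.7]
dock mask 0.8 [480.9, 42.8, 574.3, 196.2]
dock [443.5 321.9   1.3] [1.2 0.1 0.9 2.2]
   wrist only [445.1 321.9  -3. ] [0.7 0.7]
burnisher [446.6 320.4  64.9] [0.2 0.2 0.3]
nose_tip [516.9 295.7 117.4] [0.7 2.9 2.8 2.9]
   wrist only [517.9 295.7 120.1] [0.1 0.1]
tray [470.   20.   -2.7] [3.5 1.9 1.2 3.6]
   wrist only [465.7  25.    4.4] [0.1 0.1]
burnisher_seat [466.2  52.3  19.1] [2.4 1.9 2.  1.9]
   wrist only [467.5  52.   15.2] [1.4 1.5]
folder_seat [453.8  -9.9   6.2] [0.1 0.4 0.4]
folder [664.7 163.9  -7.9] [1.8 1.3 1.4 1.3]
   wrist only [664.4 162.7  -9.5] [0.2 0.2]
tin [409.7 183.4  -1.6] [0.6 2.2 3.1 2.1]
   wrist only [406.5 184.    4.7] [1.4 1.5]
spool [501.5 189.9  -4.4] [0.5 0.5 1.9 1.2]
   wrist only [501.  189.7  -4.1] [1.5 1.6]
```

View pics/w2.png

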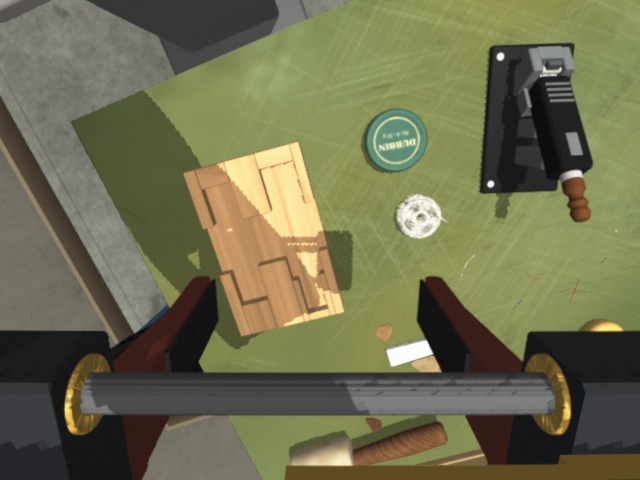

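The wrist view shows the tray with corners at (184,172), (300,142), (343,311) and (240,335). Its nose slot is at the lower right, toward world +x. The dock is at upper right, with base corners (490,45) and (484,193). Next I fit the tray pose to its silhouettes.

```bash
cat > fit.py <<'E'
from h import *
import pickle
from scipy.optimize import minimize
C,P=pickle.load(open('a.pkl','rb')); W=[pickle.load(open(f'w{k}.pkl','rb')) for k in '12']
def hull(cs,n): 
    m=max(cv2.findContours(n.astype(np.uint8),0,2)[0],key=cv2.contourArea); return cv2.convexHull(m).reshape(-1,2)
views=[(c,hull(c,m['tray'])) for c,p,m in W]
for n in ('scene','side'):
    d=ctrl.masks_of('tray',n)
    if d and d[0]['score']>.4: views.append((C[n],hull(C[n],d[0]['region'])))
B=np.array([[a*100,b*63,z] for a in(-1,1) for b in(-1,1) for z in(0,18)],float)
S=4
def img(h):
    m=np.zeros((480*S//2,640*S//2),np.uint8); cv2.fillConvexPoly(m,np.round((h+.5)*S/2).astype(np.int32),1); return m
def cost(q,vs):
    r=[]
    for c,h in vs:
        X=B@R.from_euler('z',q[2]).as_matrix().T+[q[0],q[1],0]
        b=img(cv2.convexHull(proj(c,X).astype(np.float32)).reshape(-1,2)); a=img(h)
        r.append(1-(a&b).sum()/(a|b).sum())
    return r
for vs in (views,views[1:2],views[2:]):
    best=minimize(lambda q:np.mean(cost(q,vs)),[461,21,-.19],method='Nelder-Mead',options=dict(initial_simplex=[[461,21,-.19],[470,21,-.19],[461,30,-.19],[461,21,-.1]]))
    print(best.x.round(3),np.round(cost(best.x,vs),3))
    q=best.x; Rz=R.from_euler('z',q[2]).as_matrix()
    print(' seat',(Rz@[-8,34,18]+[q[0],q[1],0]).round(1),'fseat',(Rz@[-8,-34,4]+[q[0],q[1],0]).round(1))
c=W[1][0]
a,b=onz(c,(490,45),8),onz(c,(484,193),8); print('dock edge',np.linalg.norm(b-a),np.arctan2(*(b-a)[[1,0]]))
# corners of tray from picture
k=[onz(c,u,18)[:2] for u in [(184,172),(300,142),(343,311),(240,335)]]; print(np.round(k,1),np.mean(k,0))
E
python3 fit.py
```

```text
[ 4.67935e+02  1.94670e+01 -1.08000e-01] [0.541 0.014 0.023 0.024]
 seat [463.7  54.1  18. ] fseat [456.3 -13.5   4. ]
[ 4.67564e+02  2.02000e+01 -1.09000e-01] [0.005]
 seat [463.3  54.9  18. ] fseat [455.9 -12.7   4. ]
[ 4.68693e+02  1.89740e+01 -1.07000e-01] [0.017 0.017]
 seat [464.4  53.6  18. ] fseat [457.1 -14.    4. ]
dock edge 148.81904996645656 -0.2947925589062782
[[361.9 -29.9]
 [377.   94.9]
 [572.5  70.9]
 [558.4 -53.3]] [467.47000791  20.64521007]
```

```bash
cat >> h.py <<'E'
def tilt(yaw,el):
    bx=np.array([np.cos(yaw)*np.cos(el),np.sin(yaw)*np.cos(el),np.sin(el)]); bz=np.array([-np.cos(yaw)*np.sin(el),-np.sin(yaw)*np.sin(el),np.cos(el)])
    return bx,bz,R.from_matrix(np.c_[-bx,np.cross(bz,bx),-bz])
E
python3 - <<'E'
from h import *
bx,bz,Rt=tilt(-.305,.611); b=np.array([446,320.8,65.5])
go(b+79*bz,Rt); print(b+79*bz)
E
```

```text
shift first(units, cur frame) [2.241 4.312 3.049] | shift in new frame [3.378 4.434 1.357] | turn [-0.0112 -0.3889 -0.0356] deg [ -1.  -35.   -3.2]
[402.77045531 334.40966474 130.20690451]
```

>>> apply_moves:
  targets:
    - [1,[0.32,0.616,0.436],[0,0,0]]
    - [1,[0.32,0.616,0.436],[0,0,0]]
    - [1,[0.32,0.616,0.436],[0,0,0]]
    - [1,[0.32,0.616,0.436],[0,0,0]]
    - [1,[0.32,0.616,0.436],[0,0,0]]
    - [1,[0.32,0.616,0.436],[0,0,0]]
    - [0.4,[0.32,0.616,0.436],[0,0,0]]
    - [0.4,[0,0,0],[-0.003,-0.097,-0.009]]

```text
t: 6.3
ee_pos: [404.0, 335.8, 128.6]
orientation: [0.519, 2.943, -0.035]
ft_force: [-0.1, -1.0, -0.2]
width: 71.5
grasp_force: 0.0
```

>>> apply_moves:
  targets:
    - [0.4,[0,0,0],[-0.003,-0.097,-0.009]]
    - [0.4,[0,0,0],[-0.003,-0.097,-0.009]]
    - [0.4,[0,0,0],[-0.003,-0.097,-0.009]]
    - [0.4,[0,0,0],[0,0,0]]

```text
t: 6.8
ee_pos: [400.9, 333.1, 128.3]
orientation: [0.388, 2.536, -0.125]
ft_force: [-0.3, -0.9, -0.3]
width: 61.4
grasp_force: 0.0
```

Run:
```python
from h import *
import pickle
c=cam('wrist'); p0,R0=pose(); pickle.dump((c,p0,R0.as_rotvec()),open('w3.pkl','wb'))
bx,bz,Rt=tilt(-.305,.611); b=np.array([446,320.8,65.5])
im=c['img'].copy(); by=np.cross(bz,bx)
L=[b+bx*x+by*y+bz*14 for x in(-48,48) for y in(-15,15)]+[b,b+92*bx]
for i,u in enumerate(proj(c,L)): cv2.circle(im,tuple(np.int32(u)),4,(0,0,255) if i<4 else (0,255,255),-1)
cv2.imwrite('pics/w3.png',im)
for l in('burnisher','nose_tip','dock'): print(l,[(round(d['score'],2),d['xy']) for d in ctrl.pinpoint(l,'wrist')[:1]])
print(proj(c,L[4:]),proj(c,[444,322,0])); go(b-11*bz,Rt); print(ctrl.get_obs()['t'],p0)
```

```text
burnisher [(0.91, [321.1, 253.6])]
nose_tip [(0.8, [315.4, 384.1])]
dock [(0.71, [22.8, 268.8])]
[[319.25133553 253.0579575 ]
 [318.72036771 382.01301173]] [[320.26064703 179.71750984]]
shift first(units, cur frame) [-0.045  0.031  1.782] | shift in new frame [0.01  0.021 1.783] | turn [-0.0034 -0.0196 -0.002 ] deg [-0.3 -1.8 -0.2]
7.0 [401.60836137 333.33605423 128.75313357]
```

View pics/w3.png

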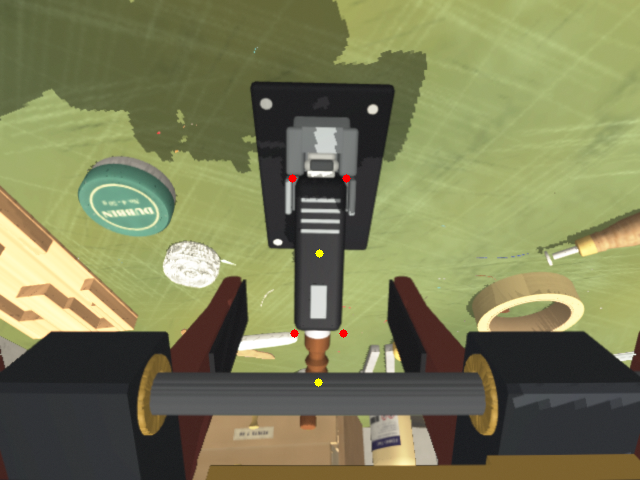

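The predicted body corners (red) match the burnisher: top edges at columns 295–345, origin at (320,253). The tool is centred over it.

>>> apply_moves:
  targets:
    - [0.4,[0,0.02,0],[-0.003,-0.02,0.008]]
    - [0.4,[0,0,0.5],[0,0,0]]
    - [0.4,[0,0,0.5],[0,0,0]]
    - [0.4,[0,0,0.4],[0,0,0]]
    - [0.4,[0,0,0.25],[0,0,0]]
    - [0.4,[0,0,0.13],[0,0,0]]
    - [0.4,[0,0,0],[0,0,0]]

```text
t: 7.88
ee_pos: [452.1, 318.3, 56.7]
orientation: [0.404, 2.5, -0.117]
ft_force: [0.8, -0.3, -0.2]
width: 61.6
grasp_force: 0.0
```

Run:
```python
from h import *
bx,bz,Rt=tilt(-.32,.611); b=np.array([446,320.8,65.5]); go(b-11*bz,Rt); o=ctrl.get_obs();print(o['ft_force'],o['t'])
```

```text
shift first(units, cur frame) [0.007 0.009 0.001] | shift in new frame [0.007 0.009 0.001] | turn [ 0.0048  0.0014 -0.0017] deg [ 0.4  0.1 -0.2]
[ 0.843004   -0.31862961 -0.24874832] 7.875
```

>>> apply_moves:
  targets:
    - [-1,[0,0,0],[0,0,0]]
    - [-1,[0,0,0],[0,0,0]]
    - [-1,[0,0,0],[0,0,0]]
    - [-1,[0,0,0],[0,0,0]]
    - [-1,[0,0,0],[0,0,0]]
    - [-1,[0,0,0],[0,0,0]]

```text
t: 8.62
ee_pos: [451.7, 318.6, 56.9]
orientation: [0.402, 2.5, -0.117]
ft_force: [-4.6, 0.6, 5.5]
width: 29.7
grasp_force: 29.9
```

>>> apply_moves:
  targets:
    - [-1,[-0.1,0,0],[0,0,0]]
    - [-1,[-0.1,0,0],[0,0,0]]
    - [-1,[-0.1,0,0],[0,0,0]]
    - [-1,[-0.1,0,0],[0,0,0]]

```text
t: 9.12
ee_pos: [465.5, 313.4, 67.0]
orientation: [0.402, 2.504, -0.117]
ft_force: [-9.0, 2.4, 1.6]
width: 29.4
grasp_force: 30.0
```

>>> apply_moves:
  targets:
    - [-1,[-0.2,0,0],[0,0,0]]
    - [-1,[-0.25,0,0],[0,0,0]]
    - [-1,[-0.3,0,0],[0,0,0]]
    - [-1,[-0.3,0,0],[0,0,0]]
    - [-1,[-0.3,0,-0.3],[0,0,0]]
    - [-1,[-0.3,0,-0.5],[0,0,0]]
    - [-1,[0,0,-0.4],[0,0,0]]
    - [-1,[0,0,0],[0,0,0]]

```text
t: 10.12
ee_pos: [498.4, 302.8, 165.6]
orientation: [0.403, 2.499, -0.115]
ft_force: [0.7, 0.1, -2.0]
width: 30.3
grasp_force: 30.0
```

Run:
```python
from h import *
import pickle
p0,R0=pose(); c=cam('wrist'); pickle.dump((c,p0,R0.as_rotvec()),open('w4.pkl','wb')); cv2.imwrite('pics/w4.png',c['img'])
H=np.linalg.inv(c['V'])
for l in('burnisher','nose_tip'): print(l,[(round(d['score'],2),np.round(d['xy'],1)) for d in ctrl.pinpoint(l,'wrist')[:1]])
# expected if slip-free: origin at tool (0,0,-11), nose (-92,0,-11)
print(proj(c,[p0+R0.apply([0,0,-11]),p0+R0.apply([-92,0,-11])]))
print(p0,ctrl.get_obs()['grasp_force'],ctrl.get_obs()['ft_force'],R0.as_matrix()[:,2])
```

```text
burnisher [(0.84, array([317.3, 303.3]))]
nose_tip []
[[314.99463988 312.58899743]
 [315.41080867 486.9981276 ]]
[498.3866174  302.81818229 165.55144671] 29.986668527126312 [-0.3951755   0.11086154 -1.24745967] [ 0.54980382 -0.17204949 -0.81738286]
```

View pics/w4.png

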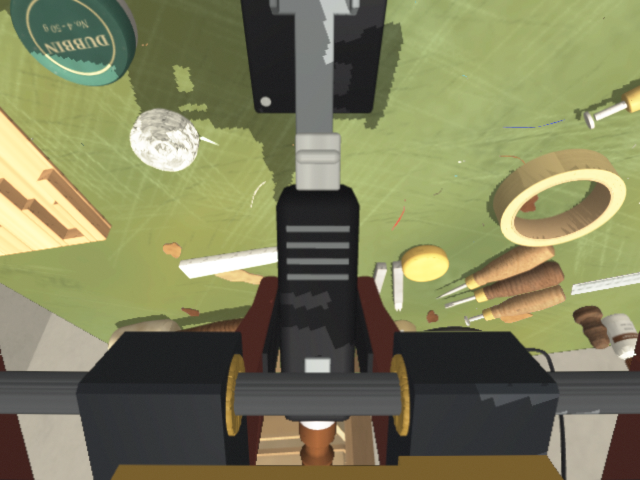

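The burnisher is out of the socket and held: rear body edge near row 188, front near row 418. I check the slip along the tool and work out the move to the tray.

Run:
```python
from h import *
import pickle
c,p0,rv=pickle.load(open('w4.pkl','rb')); R0=R.from_rotvec(rv)
for x in (48,68,-48): print(x,proj(c,[p0+R0.apply([x,0,z]) for z in(-25,-11)]).round(0).tolist())
yaw=-.108; seat=np.array([463.6,54.3,18]); Rt=down(yaw)
print('yawz',R0.as_matrix()[:,0]); go(seat+[0,0,-11+110],Rt)
```

```text
48 [[315.0, 205.0], [315.0, 197.0]]
68 [[314.0, 146.0], [315.0, 143.0]]
-48 [[315.0, 434.0], [315.0, 410.0]]
yawz [-0.77508058  0.25971906 -0.57601746]
shift first(units, cur frame) [-0.206 -4.928  1.25 ] | shift in new frame [ 0.154 -4.999  0.937] | turn [-0.0367  0.389  -0.1302] deg [ -3.3  35.  -11.7]
```

>>> apply_moves:
  targets:
    - [-1,[-0.023,-0.548,0.139],[0,0,0]]
    - [-1,[-0.023,-0.548,0.139],[0,0,0]]
    - [-1,[-0.023,-0.548,0.139],[0,0,0]]
    - [-1,[-0.023,-0.548,0.139],[0,0,0]]
    - [-1,[-0.023,-0.548,0.139],[0,0,0]]
    - [-1,[-0.023,-0.548,0.139],[0,0,0]]
    - [-1,[-0.023,-0.548,0.139],[0,0,0]]
    - [-1,[-0.023,-0.548,0.139],[0,0,0]]

```text
t: 11.28
ee_pos: [469.6, 88.6, 143.6]
orientation: [0.414, 2.533, -0.133]
ft_force: [-0.2, -0.0, -1.5]
width: 29.8
grasp_force: 30.0
```

>>> apply_moves:
  targets:
    - [-1,[-0.023,-0.548,0.139],[0,0,0]]
    - [-1,[0,0,0],[-0.009,0.0972,-0.0325]]
    - [-1,[0,0,0],[-0.009,0.0972,-0.0325]]
    - [-1,[0,0,0],[-0.009,0.0972,-0.0325]]
    - [-1,[0,0,0],[-0.009,0.0972,-0.0325]]
    - [-1,[0,0,0],[0,0,0]]

```text
t: 12.02
ee_pos: [467.5, 44.8, 144.1]
orientation: [0.362, 2.848, -0.174]
ft_force: [-1.4, 0.2, -1.3]
width: 30.1
grasp_force: 30.0
```

```bash
cat > d.py <<'E'
from h import *
import pickle
S={}
p0,R0=pose()
for n in('wrist','side','scene'): S[n]=cam(n)
Q={}
for n in S:
    for l in('burnisher','nose_tip','burnisher_seat','folder_seat'):
        d=ctrl.pinpoint(l,n)
        if d and d[0]['score']>.4: Q[l,n]=np.array(d[0]['xy'])
pickle.dump((S,Q,p0,R0.as_rotvec()),open('d.pkl','wb'))
for l in('burnisher','nose_tip','burnisher_seat','folder_seat'):
    ob=[(S[n],Q[l,n]) for n in S if (l,n) in Q]; print(l,[n for n in S if (l,n) in Q])
    if len(ob)>1: p,e=tri(ob); print('  ',p.round(1),np.round(e,1))
print(p0,R0.as_matrix().round(3),ctrl.get_obs()['t'])
a=S['side']['img'][150:450,180:500]; b=S['wrist']['img']
cv2.imwrite('pics/d.png',np.hstack([cv2.resize(a,(400,375)),cv2.resize(b,(400,375))]))
E
python3 d.py
```

```text
burnisher ['side', 'scene']
   [461.6  46.  154. ] [0.5 0.4]
nose_tip ['side', 'scene']
   [517.4  89.   44.9] [49.  40.5]
burnisher_seat ['wrist', 'side', 'scene']
   [465.8  53.5  20.3] [0.4 0.6 0.3]
folder_seat ['wrist', 'side', 'scene']
   [454.4 -13.3   5.2] [3.  1.3 1. ]
[467.4541892   44.77359333 144.10160823] [[-0.934  0.261  0.244]
 [ 0.229  0.962 -0.151]
 [-0.274 -0.085 -0.958]] 12.775
```

View pics/d.png

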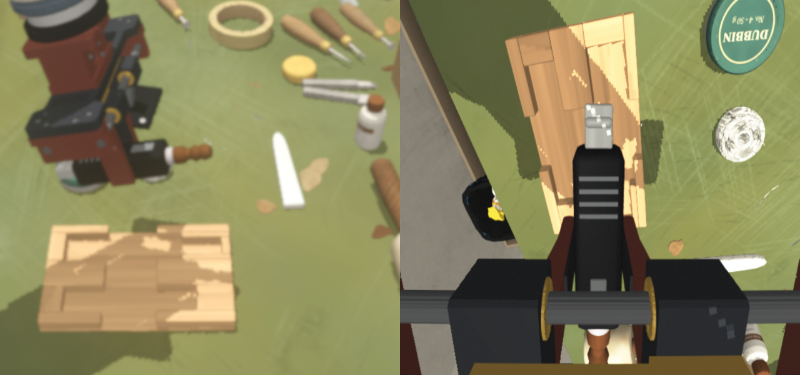

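Run:
```python
from h import *
Rt=down(-.108); seat=np.array([464.5,54,18]); go(seat-Rt.apply([4,.4,-11])+[0,0,70],Rt)
```

```text
shift first(units, cur frame) [0.356 0.275 1.278] | shift in new frame [-0.033  0.158  1.345] | turn [-0.0673  0.1721 -0.0895] deg [-6.1 15.5 -8.1]
```

>>> apply_moves:
  targets:
    - [-1,[0,0,0],[-0.017,0.043,-0.0224]]
    - [-1,[0,0,0],[-0.017,0.043,-0.0224]]
    - [-1,[0,0,0],[-0.017,0.043,-0.0224]]
    - [-1,[0,0,0],[-0.017,0.043,-0.0224]]
    - [-1,[-0.011,0.053,0.4],[0,0,0]]
    - [-1,[-0.011,0.053,0.4],[0,0,0]]
    - [-1,[-0.011,0.053,0.4],[0,0,0]]
    - [-1,[0,0,0],[0,0,0]]

```text
t: 13.78
ee_pos: [467.5, 53.2, 83.2]
orientation: [-0.169, -3.134, -0.001]
ft_force: [0.4, -0.6, -1.0]
width: 29.6
grasp_force: 30.0
```

```bash
sed -i "s/for n in('wrist','side','scene')/for n in('side','scene')/; s/l in('burnisher','nose_tip','burnisher_seat','folder_seat')/l in('burnisher','nose_tip')/" d.py; sed -i '/pics\/d.png/d;/^a=S/d' d.py
cat >> d.py <<'E'
Rt=down(-.108); seat=np.array([464.5,54,18]); 
print('seatpred origin',(p0+R0.apply([4,.4,-11])).round(1),'nose',(p0+R0.apply([-88,.4,-11])).round(1)); go(seat-Rt.apply([4,.4,-11]),Rt)
E
python3 d.py
```

```text
burnisher ['side', 'scene']
   [468.   54.4  94.3] [0.6 0.5]
nose_tip ['side']
[467.48969786  53.20434598  83.16482912] [[-0.994  0.107 -0.003]
 [ 0.107  0.994  0.001]
 [ 0.003  0.    -1.   ]] 14.075
seatpred origin [463.6  54.   94.2] nose [555.1  44.1  93.9]
shift first(units, cur frame) [ 0.012 -0.005  1.56 ] | shift in new frame [ 0.01  -0.003  1.56 ] | turn [0.0008 0.0009 0.0001] deg [0.1 0.1 0. ]
```

>>> apply_moves:
  targets:
    - [-1,[0,0,0.35],[0,0,0]]
    - [-1,[0,0,0.35],[0,0,0]]
    - [-1,[0,0,0.25],[0,0,0]]
    - [-1,[0,0,0.15],[0,0,0]]
    - [-1,[0,0,0.12],[0,0,0]]
    - [-1,[0,0,0.12],[0,0,0]]
    - [-1,[0,0,0.08],[0,0,0]]
    - [-1,[0,0,0],[0,0,0]]

```text
t: 15.08
ee_pos: [468.3, 53.3, 13.0]
orientation: [-0.169, -3.137, -0.002]
ft_force: [0.9, 0.6, -1.0]
width: 29.7
grasp_force: 30.0
```

>>> apply_moves:
  targets:
    - [-1,[0,0,0.05],[0,0,0]]
    - [-1,[0,0,0.05],[0,0,0]]
    - [-1,[0,0,0.02],[0,0,0]]
    - [-1,[0,0,0],[0,0,0]]

```text
t: 15.58
ee_pos: [468.4, 53.4, 7.2]
orientation: [-0.169, -3.137, -0.002]
ft_force: [-0.4, 0.2, -1.4]
width: 29.9
grasp_force: 30.0
```

```bash
python3 d.py
```

```text
burnisher ['scene']
nose_tip ['side']
[468.42384862  53.3552041    7.17480417] [[-0.994  0.108  0.   ]
 [ 0.108  0.994  0.001]
 [ 0.     0.001 -1.   ]] 15.875
seatpred origin [464.5  54.2  18.2] nose [556.   44.3  18.2]
shift first(units, cur frame) [ 0.    -0.004  0.006] | shift in new frame [ 0.    -0.004  0.006] | turn [0.0007 0.     0.0002] deg [0.1 0.  0. ]
```

>>> apply_moves:
  targets:
    - [-1,[0,0,0.02],[0,0,0]]
    - [-1,[0,0,0.02],[0,0,0]]
    - [-1,[0,0,0],[0,0,0]]

```text
t: 16.25
ee_pos: [468.7, 53.3, 6.8]
orientation: [0.169, 3.136, 0.002]
ft_force: [-5.0, -1.9, 23.1]
width: 29.8
grasp_force: 30.0
```

>>> apply_moves:
  targets:
    - [-1,[0,0,-0.02],[0,0,0]]
    - [-0.1,[0,0,0],[0,0,0]]
    - [0.2,[0,0,0],[0,0,0]]
    - [0.2,[0,0,0],[0,0,0]]
    - [0.2,[0,0,0],[0,0,0]]
    - [0.2,[0,0,-0.3],[0,0,0]]
    - [0.2,[0,0,-0.5],[0,0,0]]
    - [0.2,[0,0,-0.8],[0,0,0]]

```text
t: 17.25
ee_pos: [467.7, 53.2, 87.1]
orientation: [-0.169, -3.135, -0.001]
ft_force: [0.2, -0.4, 0.3]
width: 52.4
grasp_force: 0.0
```

>>> apply_moves:
  targets:
    - [0.2,[0,0,-0.8],[0,0,0]]
    - [0.2,[0.2,0,-0.9],[0,0,0]]
    - [0.2,[0.2,0,-0.9],[0,0,0]]
    - [0.2,[0.2,0,-0.9],[0,0,0]]
    - [0.2,[0,0,0],[0,0,0]]

```text
t: 17.88
ee_pos: [439.9, 56.5, 265.3]
orientation: [0.168, 3.129, 0.003]
ft_force: [0.5, -0.1, -0.2]
width: 52.9
grasp_force: 0.0
```

```bash
cat > e.py <<'E'
from h import *
import pickle
p0,R0=pose(); c=cam('wrist'); o=ctrl.get_obs(); print(o['t'],p0)
im=c['img'].copy(); yaw=-.108; Rz=R.from_euler('z',yaw).as_matrix(); T=np.array([468,19.8,0])
def t2w(v): return np.asarray(v,float)@Rz.T+T
L=t2w([[-8,34,32],[84,34,18],[-8,-34,4]])
for u in proj(c,L): cv2.drawMarker(im,tuple(np.int32(u)),(0,0,255),0,10)
cv2.imwrite('pics/e.png',im)
for l in('burnisher','nose_tip','folder','folder_seat','tray'):
    d=ctrl.pinpoint(l,'wrist')
    if d:
        z={'burnisher':18,'nose_tip':18,'folder':0,'folder_seat':4,'tray':0}[l]; w=onz(c,d[0]['xy'],z); print(l,round(d[0]['score'],2),np.round(d[0]['xy'],1),w.round(1),'tray',((w-T)@Rz).round(1))
d=ctrl.masks_of('folder','wrist')
pickle.dump((c,d),open('e.pkl','wb'))
if d:
    m=max(cv2.findContours(d[0]['region'].astype(np.uint8),0,2)[0],key=cv2.contourArea).reshape(-1,2)
    w=np.array([onz(c,u,9)[:2] for u in m],np.float32); print(d[0]['score'],d[0]['bbox'],cv2.minAreaRect(w))
E
python3 e.py
```

```text
17.925 [439.90053336  56.52859888 265.27855417]
burnisher 0.74 [252.5 213.5] [454.1 -10.4  18. ] tray [-10.6 -31.5  18. ]
nose_tip 0.74 [316.2 301.9] [561.1  44.1  18. ] tray [89.9 34.2 18. ]
folder_seat 0.94 [252.2 211.5] [455. -13.   4.] tray [ -9.3 -34.    4. ]
tray 0.94 [286.  220.4] [469.7  21.2  -0. ] tray [ 1.5  1.6 -0. ]
0.65 [368.4, 357.0, 389.7, 369.9] ((653.3348388671875, 110.99568176269531), (23.22842025756836, 22.018495559692383), 83.60639953613281)
```

View pics/e.png

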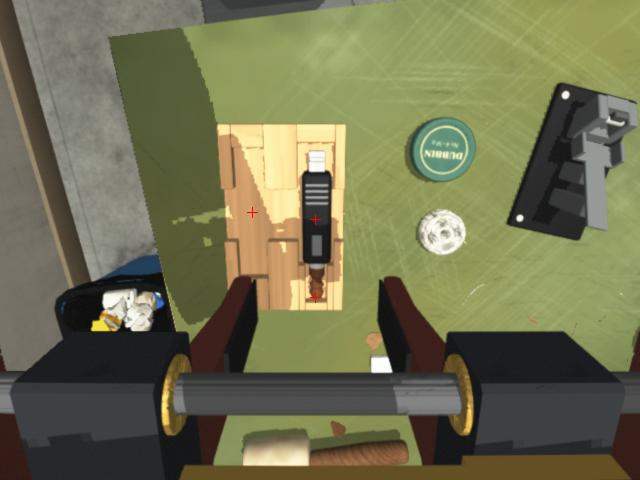

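The burnisher lies in its compartment, with the body at rows 171–263 and the nose in its slot at (316,302), matching the markers. Next is the folder.

Run:
```python
from h import *
import pickle
C,P=pickle.load(open('a.pkl','rb'))
for n in('side','scene'):
    d=ctrl.masks_of('folder',n)
    for q in d[:1]:
        m=max(cv2.findContours(q['region'].astype(np.uint8),0,2)[0],key=cv2.contourArea).reshape(-1,2)
        w=np.array([onz(C[n],u,5)[:2] for u in m],np.float32); (cx,cy),s,a=cv2.minAreaRect(w); B=cv2.boxPoints(((cx,cy),s,a)); e=max((B[1]-B[0],B[2]-B[1]),key=np.linalg.norm); print(n,q['score'],cx,cy,s,np.arctan2(e[1],e[0]))
p0,R0=pose(); H=np.linalg.inv(c['V']) if 0 else None
im=ctrl.get_image('wrist'); H=np.array(im['hand_eye']); o=R0.apply(H[:3,3]); v=R0.apply(H[:3,2])
zt=200; t=(5-(zt+o[2]))/v[2]; tgt=np.array([664,163,5])-v*t-o; print(tgt); go(tgt,R0)
```

```text
side 0.6 661.1807861328125 161.86984252929688 (133.44496154785156, 27.058746337890625) 1.5365081
[637.22782817 164.64311866 200.        ]
shift first(units, cur frame) [-3.723  2.581  1.207] | shift in new frame [-3.723  2.582  1.205] | turn [0.0001 0.0002 0.    ] deg [0. 0. 0.]
```

>>> apply_moves:
  targets:
    - [0.2,[-0.53,0.37,0.15],[0,0,0]]
    - [0.2,[-0.53,0.37,0.15],[0,0,0]]
    - [0.2,[-0.53,0.37,0.15],[0,0,0]]
    - [0.2,[-0.53,0.37,0.15],[0,0,0]]
    - [0.2,[-0.53,0.37,0.15],[0,0,0]]
    - [0.2,[-0.53,0.37,0.15],[0,0,0]]
    - [0.2,[-0.53,0.37,0.15],[0,0,0]]
    - [0.2,[0,0,0],[0,0,0]]

```text
t: 19.38
ee_pos: [637.8, 165.9, 207.2]
orientation: [-0.168, -3.136, -0.001]
ft_force: [0.5, -0.8, 0.4]
width: 52.9
grasp_force: 0.0
```

```bash
python3 e.py; python3 -c "
from workcell import ctrl;o=ctrl.get_obs();print(o['qpos'].round(3))"
```

```text
19.425 [637.75365406 165.86905106 207.24688382]
burnisher 0.82 [149.8   5.6] [464.2  54.8  18. ] tray [-7.5 34.4 18. ]
nose_tip 0.87 [163.2 130.3] [558.2  45.7  18. ] tray [86.9 35.4 18. ]
folder 0.86 [311.7 229.6] [662.5 159.3   0. ] tray [178.3 159.6   0. ]
folder_seat 0.86 [69.8 10.7] [456.5 -15.8   4. ] tray [ -7.6 -36.6   4. ]
tray 0.83 [118.3  22.7] [468.8  19.9   0. ] tray [0.8 0.2 0. ]
0.66 [245.8, 217.5, 385.0, 245.9] ((658.5439453125, 162.74264526367188), (124.97241973876953, 24.889339447021484), 88.61223602294922)
[ 2.350e-01  4.840e-01  1.564e+00  1.000e-03  1.093e+00 -1.228e+00]
```

View pics/e.png

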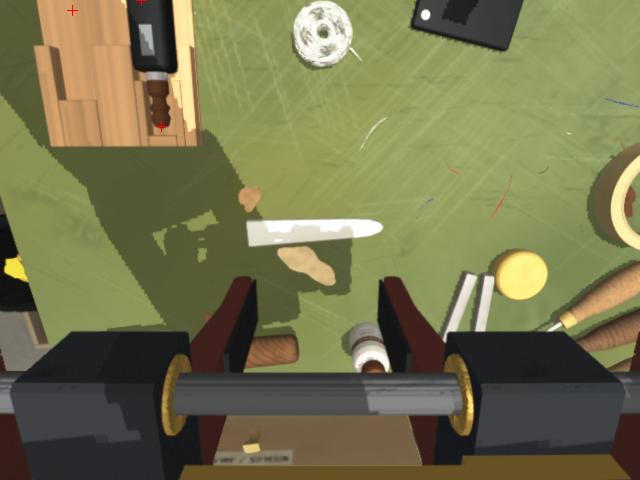

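The folder lies at rows 217–246, columns 246–385, with its axis nearly along world y. The burnisher is still in place at (150,6)–(162,127). Before descending I check the gripper's clearance to the cabinet.

Run:
```python
from h import *
import pickle
C,P=pickle.load(open('a.pkl','rb'))
for X in ([755,125,85],[755,200,85],[755,125,200],[755,200,200],[755,163,0]): print(X,proj(C['scene'],X).round(0),proj(C['side'],X).round(0))
for u in ((500,185),(478,270),(575,368)): print(u,onz(C['side'],u,0).round(0))
for u in ((392,155),(508,203),(382,200)): print(u,onz(C['scene'],u,0).round(0))
go(np.array([660,162.5,40]),down(1.546-np.pi))
```

```text
[755, 125, 85] [[413. 184.]] [[482. 258.]]
[755, 200, 85] [[379. 172.]] [[466. 225.]]
[755, 125, 200] [[420. 133.]] [[496. 194.]]
[755, 200, 200] [[383. 123.]] [[478. 162.]]
[755, 163, 0] [[392. 210.]] [[465. 282.]]
(500, 185) [899. 408.   0.]
(478, 270) [784. 186.   0.]
(575, 368) [857. -18.   0.]
(392, 155) [942. 257.   0.]
(508, 203) [903. -38.   0.]
(382, 200) [773. 197.   0.]
shift first(units, cur frame) [-4.710e-01  1.000e-03  3.387e+00] | shift in new frame [-0.034  0.471  3.387] | turn [ 7.00e-04 -4.00e-04  9.47e-01] deg [ 0.1 -0.  85.2]
```

>>> apply_moves:
  targets:
    - [0.1,[0,0,0],[0,0,0.118]]
    - [0.1,[0,0,0],[0,0,0.118]]
    - [0.1,[0,0,0],[0,0,0.118]]
    - [0.1,[0,0,0],[0,0,0.118]]
    - [0.1,[0,0,0],[0,0,0.118]]
    - [0.1,[0,0,0],[0,0,0.118]]
    - [0.1,[0,0,0],[0,0,0.118]]
    - [0.1,[0,0,0],[0,0,0.118]]

```text
t: 20.72
ee_pos: [636.7, 164.9, 209.3]
orientation: [-2.25, -2.192, -0.002]
ft_force: [-1.3, -0.1, -0.4]
width: 48.2
grasp_force: 0.0
```

>>> apply_moves:
  targets:
    - [0.1,[0,0.1,0.6],[0,0,0]]
    - [0.1,[0,0.1,0.6],[0,0,0]]
    - [0.1,[0,0.1,0.6],[0,0,0]]
    - [0.1,[-0.03,0.1,0.6],[0,0,0]]
    - [0.1,[0,0.07,0.5],[0,0,0]]
    - [0.1,[0,0,0],[0,0,0]]

```text
t: 21.48
ee_pos: [659.0, 162.8, 62.3]
orientation: [-2.242, -2.197, 0.003]
ft_force: [0.2, 0.1, 0.2]
width: 48.6
grasp_force: 0.0
```

Run:
```python
from h import *
import pickle
c=cam('wrist'); p0,R0=pose(); d=ctrl.masks_of('folder','wrist'); print(p0,R0.as_matrix().round(3)[:,0],ctrl.get_obs()['t'])
if d:
    print(d[0]['score'],d[0]['bbox'])
    m=max(cv2.findContours(d[0]['region'].astype(np.uint8),0,2)[0],key=cv2.contourArea).reshape(-1,2)
    w=np.array([onz(c,u,9)[:2] for u in m],np.float32); print(cv2.minAreaRect(w))
pp=ctrl.pinpoint('folder','wrist'); print(pp[:1], [onz(c,q['xy'],0) for q in pp[:1]])
im=c['img'].copy()
for y in (-63,0,63): 
  for x in(-12,12):
    cv2.circle(im,tuple(np.int32(proj(c,[660+x,162.5+y,9])[0])),3,(0,0,255),-1)
cv2.imwrite('pics/f.png',im); go(np.array([660,162.5,2]),down(1.546-np.pi))
```

```text
[659.88098323 163.09919747  63.69544882] [0.02  1.    0.001] 21.575
0.67 [294.8, 144.7, 342.7, 359.4]
((663.1034545898438, 162.71163940429688), (125.34639739990234, 24.005897521972656), 85.54219818115234)
[{'xy': [323.6, 254.5], 'score': 0.56}] [array([662.44494301, 163.37841855,   0.        ])]
shift first(units, cur frame) [-0.022 -0.022  1.265] | shift in new frame [-0.02  -0.02   1.265] | turn [ 0.0011 -0.001   0.0031] deg [ 0.1 -0.1  0.3]
```

View pics/f.png

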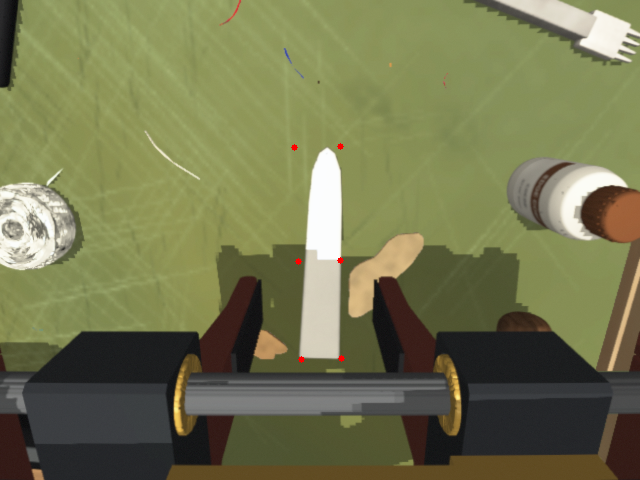

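The folder (rows 148–358, columns 300–342) sits about 2 mm to +x of the prediction and is turned slightly. I correct for both and descend.

>>> apply_moves:
  targets:
    - [0.1,[0,0.045,0.3],[0,0,0.013]]
    - [0.1,[0,0,0.35],[0,0,0]]
    - [0.1,[0,0,0.3],[0,0,0]]
    - [0.1,[0,0,0.15],[0,0,0]]
    - [0.1,[0,0,0.1],[0,0,0]]
    - [0.1,[0,0,0],[0,0,0]]

```text
t: 22.38
ee_pos: [662.6, 163.4, 3.5]
orientation: [-2.265, -2.176, -0.001]
ft_force: [0.4, 1.1, -0.2]
width: 48.2
grasp_force: 0.0
```

>>> apply_moves:
  targets:
    - [0.1,[0,0,0.03],[0,0,0]]
    - [-1,[0,0,0],[0,0,0]]
    - [-1,[0,0,0],[0,0,0]]
    - [-1,[0,0,0],[0,0,0]]
    - [-1,[0,0,0],[0,0,0]]
    - [-1,[0,0,0],[0,0,0]]

```text
t: 23.12
ee_pos: [662.8, 163.4, 2.5]
orientation: [-2.265, -2.176, -0.002]
ft_force: [0.4, 0.3, 1.1]
width: 19.6
grasp_force: 30.0
```

>>> apply_moves:
  targets:
    - [-1,[0,0,-0.2],[0,0,0]]
    - [-1,[0,0,-0.5],[0,0,0]]
    - [-1,[0,0,-0.7],[0,0,0]]
    - [-1,[0,0,-0.7],[0,0,0]]
    - [-1,[0,0,0],[0,0,0]]

```text
t: 23.75
ee_pos: [664.9, 163.8, 111.2]
orientation: [2.264, 2.175, 0.01]
ft_force: [-0.0, 0.3, 0.5]
width: 19.6
grasp_force: 30.0
```

Run:
```python
from h import *
c=cam('wrist'); p0,R0=pose(); d=ctrl.masks_of('folder','wrist'); print(p0,R0.as_matrix().round(3),ctrl.get_obs()['t'])
if d:
    print(d[0]['score'],d[0]['bbox'])
    m=max(cv2.findContours(d[0]['region'].astype(np.uint8),0,2)[0],key=cv2.contourArea).reshape(-1,2)
    T=np.array([R0.inv().apply(onz(c,u,p0[2]+6.5)-p0)[:2] for u in m],np.float32); print(T.min(0),T.max(0))
    print('centre line',[T[abs(T[:,0]-x)<3,1].mean().round(1) for x in (20,40,55)])
q=ctrl.pinpoint('folder','wrist')[:1]; print(q,[R0.inv().apply(onz(c,a['xy'],p0[2]-2)-p0) for a in q])
cv2.imwrite('pics/g.png',c['img'])
```

```text
[663.51422148 163.4914015  109.06601778] [[ 0.04   0.999  0.003]
 [ 0.999 -0.04   0.002]
 [ 0.002  0.003 -1.   ]] 23.85
0.82 [288.4, 159.1, 342.7, 433.2]
[-31.19626  -10.031448] [62.22392   11.8927355]
centre line [np.float32(-7.7), np.float32(-1.0), np.float32(1.1)]
[{'xy': [315.5, 301.0], 'score': 0.87}] [array([-0.89155281,  0.51609159,  1.99989604])]
```

View pics/g.png

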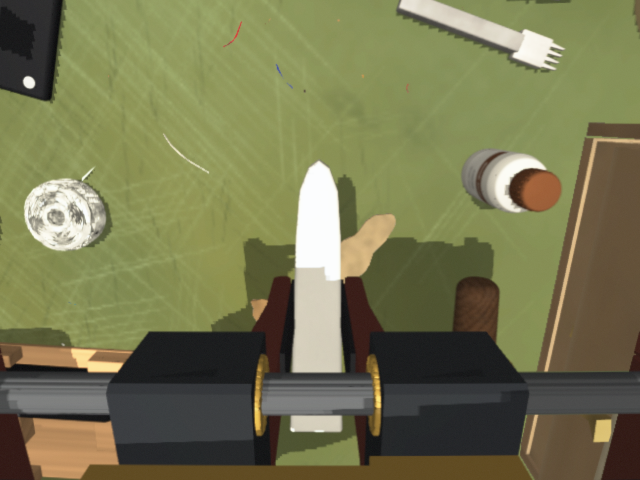

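The folder is held straight and centred between the pads, from row 160 to row 433. Now I turn it toward the tray.

>>> apply_moves:
  targets:
    - [-1,[0,0,0],[0,0,-0.117]]
    - [-1,[0,0,0],[0,0,-0.117]]
    - [-1,[0,0,0],[0,0,-0.117]]
    - [-1,[0,0,0],[0,0,-0.117]]
    - [-1,[0,0,0],[0,0,-0.117]]
    - [-1,[0,0,0],[0,0,-0.117]]
    - [-1,[0,0,0],[0,0,-0.117]]
    - [-1,[0,0,0],[0,0,-0.117]]

```text
t: 24.9
ee_pos: [661.5, 163.0, 105.4]
orientation: [-0.211, -3.131, -0.0]
ft_force: [0.0, 0.6, -0.4]
width: 18.9
grasp_force: 30.0
```

Run:
```python
from h import *
go(np.array([456.2,-13.4,80]),down(-.108))
```

```text
shift first(units, cur frame) [ 3.593 -4.047  0.519] | shift in new frame [ 3.701 -3.95   0.507] | turn [-0.    -0.002 -0.017] deg [-0.  -0.2 -1.5]
```

>>> apply_moves:
  targets:
    - [-1,[0,0,0],[0,-0.002,-0.017]]
    - [-1,[0.53,-0.564,0.04],[0,0,0]]
    - [-1,[0.53,-0.564,0.04],[0,0,0]]
    - [-1,[0.53,-0.564,0.04],[0,0,0]]
    - [-1,[0.53,-0.564,0.04],[0,0,0]]
    - [-1,[0.53,-0.564,0.1],[0,0,0]]
    - [-1,[0.53,-0.564,0.1],[0,0,0]]
    - [-1,[0.53,-0.564,0.1],[0,0,0]]

```text
t: 25.9
ee_pos: [454.6, -12.4, 83.0]
orientation: [0.184, 3.134, 0.001]
ft_force: [-0.6, -0.9, -0.0]
width: 19.5
grasp_force: 30.0
```

>>> apply_moves:
  targets:
    - [-1,[0,0,0],[0,0,0]]
    - [-1,[0,0,0],[0,0,0]]

```text
t: 26.15
ee_pos: [456.8, -11.7, 83.6]
orientation: [0.182, 3.132, 0.001]
ft_force: [0.2, 0.7, -0.6]
width: 19.6
grasp_force: 30.0
```

Run:
```python
from h import *
go(np.array([456.2,-13.4,6.5]),down(-.108))
c=cam('wrist'); p0,R0=pose()
im=c['img'].copy(); Rz=R.from_euler('z',-.108).as_matrix(); T=np.array([468,19.8,0])
for v in [[-78,-50,18],[-78,-18,18],[-100,-63,18],[-100,63,18],[-78,-50,4],[-78,-18,4]]: cv2.circle(im,tuple(np.int32(proj(c,Rz@v+T)[0])),3,(0,0,255),-1)
for l in('folder_seat','folder','tray'):
    q=ctrl.pinpoint(l,'wrist')[:1]; print(l,[(a['score'],onz(c,a['xy'],{'folder_seat':4,'folder':p0[2]-2.5,'tray':0}[l]).round(1)) for a in q])
cv2.imwrite('pics/i.png',im); print(p0)
```

```text
shift first(units, cur frame) [ 0.014 -0.038  1.542] | shift in new frame [ 0.008 -0.036  1.542] | turn [ 0.0007  0.0025 -0.0052] deg [ 0.1  0.2 -0.5]
folder_seat []
folder [(0.83, array([458. , -11.9,  81.2]))]
tray [(0.97, array([468.9,  20.2,   0. ]))]
[457.17117771 -11.428103    83.67832445]
```

View pics/i.png

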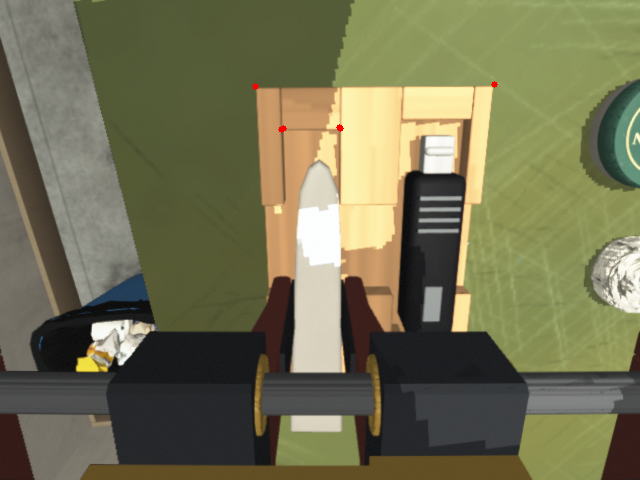

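The tray model matches the picture: compartment corners at (282,129) and (340,128), outer corners at (256,86) and (494,85). I lower the folder with the small correction.

>>> apply_moves:
  targets:
    - [-1,[0.01,-0.036,0.3],[0,0.002,-0.005]]
    - [-1,[0,0,0.35],[0,0,0]]
    - [-1,[0,0,0.3],[0,0,0]]
    - [-1,[0,0,0.2],[0,0,0]]
    - [-1,[0,0,0.12],[0,0,0]]
    - [-1,[0,0,0.12],[0,0,0]]
    - [-1,[0,0,0.05],[0,0,0]]
    - [-1,[0,0,0],[0,0,0]]

```text
t: 27.35
ee_pos: [455.4, -13.4, 11.6]
orientation: [0.167, 3.137, 0.002]
ft_force: [0.8, 1.3, -0.5]
width: 19.3
grasp_force: 30.0
```

>>> apply_moves:
  targets:
    - [-1,[0,0,0.05],[0,0,0]]
    - [-1,[0,0,0.04],[0,0,0]]
    - [-1,[0,0,0.01],[0,0,0]]
    - [-1,[0,0,0],[0,0,0]]

```text
t: 27.85
ee_pos: [455.3, -13.4, 6.6]
orientation: [0.167, 3.137, 0.002]
ft_force: [-0.1, -1.1, -0.8]
width: 19.5
grasp_force: 30.0
```

>>> apply_moves:
  targets:
    - [-1,[0,0,0.015],[0,0,0]]
    - [-1,[0,0,0],[0,0,0]]

```text
t: 28.1
ee_pos: [455.4, -13.4, 6.4]
orientation: [0.167, 3.137, 0.002]
ft_force: [-2.9, -0.6, 9.1]
width: 19.4
grasp_force: 30.0
```

On the floor (9 N). Release and rise.

>>> apply_moves:
  targets:
    - [-0.4,[0,0,0],[0,0,0]]
    - [-0.1,[0,0,0],[0,0,0]]
    - [-0.1,[0,0,0],[0,0,0]]
    - [-0.1,[0,0,-0.2],[0,0,0]]
    - [-0.1,[0,0,-0.5],[0,0,0]]
    - [-0.1,[0,0,-0.8],[0,0,0]]
    - [-0.1,[0.2,0,-0.9],[0,0,0]]
    - [-0.1,[0.2,0,-0.9],[0,0,0]]

```text
t: 29.1
ee_pos: [434.9, -11.4, 172.7]
orientation: [0.167, 3.137, 0.002]
ft_force: [0.5, -0.6, 0.9]
width: 39.6
grasp_force: 0.0
```

>>> apply_moves:
  targets:
    - [-0.1,[0.2,0,-0.9],[0,0,0]]
    - [-0.1,[0.2,0,-0.9],[0,0,0]]
    - [-0.1,[0,0,0],[0,0,0]]
    - [-0.1,[0,0,0],[0,0,0]]

```text
t: 29.6
ee_pos: [415.1, -9.4, 260.7]
orientation: [0.167, 3.137, 0.002]
ft_force: [-0.2, 0.2, -0.7]
width: 39.5
grasp_force: 0.0
```

```bash
python3 e.py
```

```text
29.65 [415.14150994  -9.39045699 260.70480766]
burnisher 0.68 [382.7 238.2] [467.1  55.   18. ] tray [-4.7 34.9 18. ]
folder 0.61 [316.2 228.3] [454.  -13.2   0. ] tray [-10.3 -34.3   0. ]
folder_seat 0.55 [315.1 229.9] [454.6 -14.4   4. ] tray [ -9.7 -35.4   4. ]
tray 0.73 [346.8 238.7] [469.2  18.6   0. ] tray [ 1.4 -1.   0. ]
0.97 [302.9, 171.6, 326.8, 288.8] ((457.66717529296875, -12.657485961914062), (24.22783851623535, 124.49336242675781), 83.85759735107422)
```

View pics/e.png

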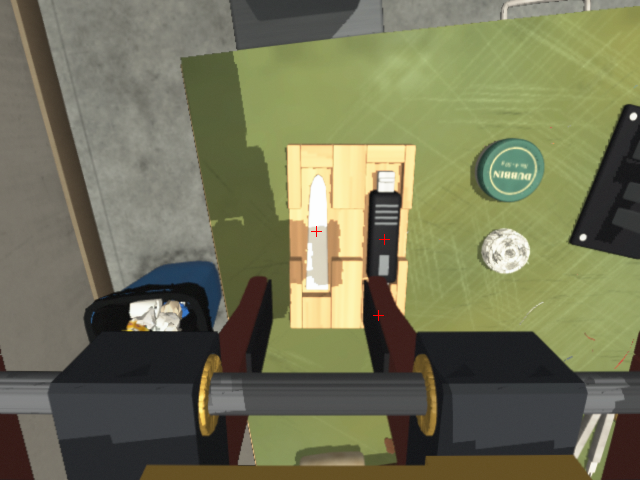

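Both pieces lie in their compartments: the folder at (316,231), centred in its slot, and the burnisher body at rows 190–282 with its nose in its slot. The tin and spool are untouched.

```bash
python3 -c "
from workcell import ctrl;print(ctrl.close_job())"
```

```text
the job is handed in; nothing more can be done
None
```

The job is handed in: the last wrist picture showed the burnisher and the bone folder in their tray compartments, and the arm did not touch the tin or spool; no verdict came back.

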